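# Release the safety tab and lift the toolbox hasp

## Task

Unlatch the larger of the two blue steel toolboxes on the bench: first slide its safety tab fully back, off the end of the hasp, then swing the hasp up on its hinge to nearly upright and leave it standing there by itself. Do not force the hasp while the tab still holds it, and leave the catch of the smaller toolbox locked.

Things in the scene. Friction and masses are not known exactly. Their poses are not given: they have to be found in the camera images.
- toolbox: The LARGER blue steel toolbox, 260 (x) x 190 (y) x 120 mm high, fixed; origin at the centre of its underside, z up. Hasp and tab lie in line along x on the middle of its flat lid: hinge at x = -65, hasp block at x = 5, tab knob at x = 45 to 48 mm. Beside the tab, guides reach 9 mm above the lid; a bridge over its tongue at x = 30 reaches 16.5 mm.
- tab_knob (a point): Larger toolbox's safety tab: a steel slide with an upright knob, 12 (x) x 16 (y) x 34 mm tall. Point on its mid-plane, 14 mm below its top, 32.5 mm above the lid; axes as the toolbox. Slides 28 mm along +x from the locked stop to release; starts at 0 to 3 mm, takes about 3 N, stays where left. Locked, its tongue lies over the last 5 to 8 mm of the hasp.
- hasp_grip (a point): Larger toolbox's hasp: flat steel strap 90 x 22 x 5 mm along x, with an upright grip block 16 (x) x 24 (y) x 42 mm tall. Point on the block's mid-plane, 14.5 mm below its top, 33.5 mm above the lid. Axes turn with the hasp; hinge axis along y through (-70, 0, -30) mm. Swings up and back towards -x, 0 (flat) to 1.75 rad; takes about 3 N, stiff hinge stays where left.
- small_tab_knob (a point): The same point on the identical safety tab of the SMALLER blue toolbox (190 x 130 x 85 mm high, fixed). A bystander: leave it.
- small_hasp_grip (a point): The same point on the identical hasp of the SMALLER toolbox. A bystander: leave it.
There are look-alikes about, which are no part of the job. Leave any black or red look-alike of the part that bears small_tab_knob alone.

How it is judged:
By the outcome, as a careful person would: the job done as asked, in the order asked, and still so for the second after the job is handed in, with the robot touching nothing.
It also fails if it takes over 43 s, if anything falls off the work surface, if the arm or the gripper's body presses on something with over 40 N, if the wrist force passes 120 N, or if a joint passes its speed limit or range.

## Robot

A 6-joint arm with a two-finger parallel gripper is mounted at the origin on the work surface. World frame = base frame: x ahead of the robot, y to its left, z up, the work surface at z = 0. Lengths are in m, angles in rad, forces in N, time in s.
With the tool pointing down it reaches from about 0.275 to 0.825 m from the base axis. Payload 4.9 kg.
Tool frame: the origin (TCP) lies between the finger pads; the fingertips stand 19 mm ahead of it and the grasp point (between the pads) is the TCP (bot.tips_ahead is the z of the fingertips in the tool frame, in m); z points along the fingers, y is the line along which they close (so a half turn about z gives the same grasp; the last joint's range is limited). The gripper opens to 85 mm and grips with 20 to 120 N. Pads are 22 mm wide; open, the fingers measure 114 mm over their backs; the gripper's body (76 mm by 85 mm) begins 54 mm behind the grasp point. The pads swing forward as they close: fully open they stand 13 mm farther back than shut.
Start: joints at [-1.454, 0.326, -0.193, 1.052, 0, 1.437], TCP at [0.137, -0.533, 0.25] pointing down, gripper open.
Joint ranges: [-2.65, 2.65], [-0.97, 1.79], [-1.3, 1.35], [-1.93, 2.1], [-1.47, 1.37], [-3.14, 3.14]. Speed limits (rad/s): [2.57, 2.57, 3.14, 3.14, 3.14, 3.14].

## Interface

Orientations are given as a rotation vector (axis times angle).
In Python, from rig import bot, sense, eyes, job gives the robot as it stands. Calls block until the motion is done:
- bot.move_pose(position, orientation): joint-space move of the TCP to a pose.
- bot.move_straight(position, max_speed=0.15, frame=None): straight line of the TCP; frame=None keeps the orientation; max_speed is the mean speed in m/s.
- bot.movej(angles): joint-space move.
- bot.command_gripper(opening): finger opening in m; the grip force is fixed at half the most; returns when the fingers have stopped.
- bot.hold(seconds).
- bot.solve_ik(position, orientation): joint angles nearest the present ones, or None.
- sense(): the state.
- eyes.read_camera(name): name is "side" or "top"; returns the picture (480x640x3 uint8, blue, green, red); there is no depth.
- eyes.get_calibration(name): a dict with "fx", "fy", "cx", "cy" (pixels), "R" (3x3) and "t" (3): a world point X has camera coordinates R X + t. Camera axes: x right, y down, z forward; pixel columns grow to the right and rows downward; lengths in m; the calibration is good to about 2 mm. A picture is of the moment at which its call begins. get_calibration takes no time and is no camera call.
A pose or a line that the arm cannot do raises bot.Unreachable and nothing moves.
- job.close_job(): hands the job in; it is judged then, once.
The state is a dict: "time_s": time; "qpos": joint angles; "dq": joint speeds; "joint_efforts": joint torques, N m; "ee_pos": TCP position; "tool_rot": TCP orientation; "ft_force": force on the tool from outside, world axes, zero at the start; "wrist_torque": the same for the moment, N m; "grip_width": finger opening in m; "gripper_force": force on a finger pad.
Only numpy, scipy, OpenCV 4.12 (cv2) and the standard library are available. Lean on these libraries where they do the work, as an engineer would, in place of code of your own. Each camera call takes 0.05 s, during which the arm holds its last target. There are 200 camera calls.

## Working session

There is one attempt and no reset: what is moved stays moved. The work goes in short steps, each a Python script; the robot and the scene stay as the last script left them, time stands still between calls to the robot, and variables do not carry over. Pictures are saved under pics/ and viewed, at most 10 in all, crops included, and the job is handed in when it is done.

```bash
mkdir -p pics; ls; python3 - <<'E'
from rig import bot,sense,eyes,job
import cv2,numpy as np
np.set_printoptions(precision=4,suppress=True)
for n in("top","side"):
    cv2.imwrite(f"pics/{n}0.png",eyes.read_camera(n)); print(n,eyes.get_calibration(n))
s=sense();print(s["time_s"],s["ee_pos"],s["tool_rot"],s["ft_force"],bot.tips_ahead)
E
```

```text
pics
top {'fx': 467.5766920640299, 'fy': 467.5766920640299, 'cx': 322.5786085254571, 'cy': 237.82986347065744, 'R': array([[ 0.1274, -0.9918,  0.0051],
       [-0.9694, -0.1256, -0.2109],
       [ 0.2098,  0.022 , -0.9775]]), 't': array([-0.0561,  0.546 ,  0.8769])}
side {'fx': 459.3331852018229, 'fy': 459.3331852018229, 'cx': 318.30422517164635, 'cy': 238.06035669389206, 'R': array([[-0.7726, -0.6344, -0.025 ],
       [-0.3001,  0.3997, -0.8661],
       [ 0.5594, -0.6617, -0.4992]]), 't': array([0.4302, 0.2714, 0.5782])}
0.1 [ 0.1365 -0.5323  0.2496] [-3.1154 -0.3928 -0.    ] [-0.3762  0.2721  0.626 ] 0.019
```

View pics/top0.png

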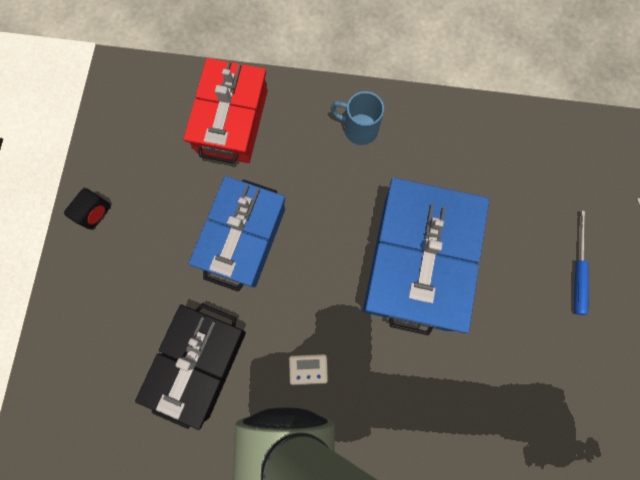

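View pics/side0.png

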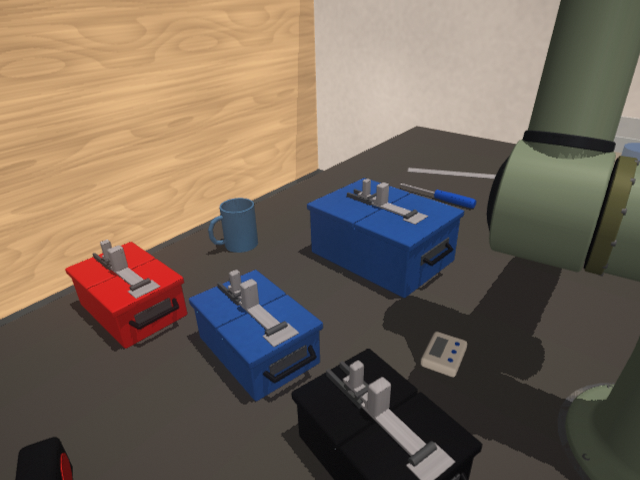

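The top view shows the larger blue box at about (427,255), with its hinge plate at (423,293) and its tab at about (435,225). In the side view its lid is around (385,212), with the knob at (367,187) and the block at (382,193). I'll enlarge both views to measure them.

```bash
python3 - <<'E'
import cv2,numpy as np
t=cv2.imread("pics/top0.png");s=cv2.imread("pics/side0.png")
a=cv2.resize(t[195:310,380:480],None,fx=5,fy=5,interpolation=cv2.INTER_CUBIC)
b=cv2.resize(s[170:230,335:435],None,fx=5,fy=5,interpolation=cv2.INTER_CUBIC)
b=cv2.copyMakeBorder(b,0,a.shape[0]-b.shape[0],0,0,cv2.BORDER_CONSTANT)
cv2.imwrite("pics/c0.png",cv2.resize(np.hstack([a[:,100:400],b]),None,fx=1,fy=1))
for n,im in(("top",t),("side",s)):
    h=cv2.cvtColor(im,cv2.COLOR_BGR2HSV); m=cv2.inRange(h,(100,150,40),(125,255,255))
    sel=(slice(150,350),slice(330,520)) if n=="top" else (slice(160,310),slice(295,480))
    print(n,np.unique(h[sel][m[sel]>0][:,2]//10*10,return_counts=True))
E
```

```text
top (array([ 60,  70,  80,  90, 100, 110, 120, 130, 140, 150, 160, 170, 180,
       190], dtype=uint8), array([  44,   71,   40,   29,   59,   60,  101,  123,  106,  115,  429,
       5592, 5071,  526]))
side (array([ 40,  50,  60,  70,  80,  90, 100, 110, 120, 130, 140, 150, 160,
       170, 180], dtype=uint8), array([   3,    9,   29,  758, 4494, 1166,  125,  125,  134,  171,  864,
       3048,   54,   52,   23]))
```

View pics/c0.png

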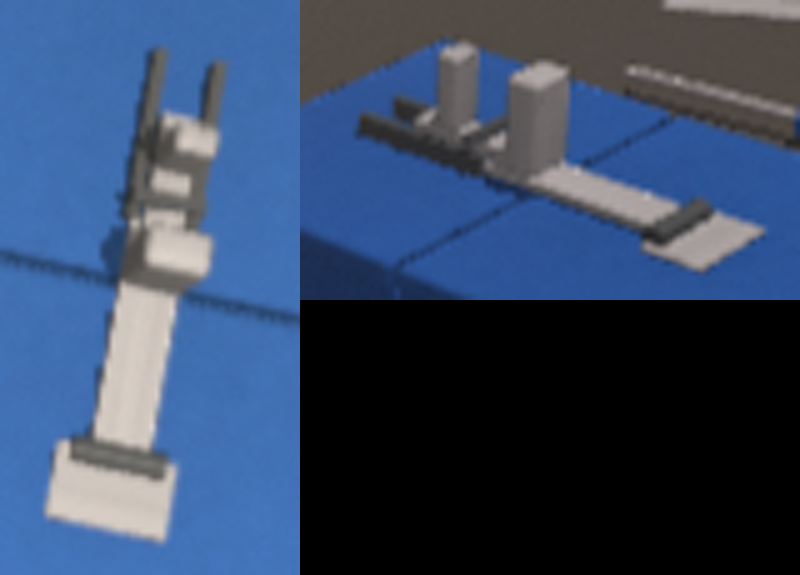

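The enlarged crop gives these pixel positions:

| Feature | Top | Side |
|---|---|---|
| Knob top | (439.4,222.6) | (366.6,179.6) |
| Block top | (436,245) | (383,185.2) |
| Hinge bar | (423.8,286.6) | (411,214.4) |

The tab is locked. Next I'll triangulate these and fit the lid.

```bash
cat > h.py <<'E'
from rig import bot,sense,eyes,job
import cv2,numpy as np
from scipy.spatial.transform import Rotation as Rn
np.set_printoptions(precision=4,suppress=True)
C={n:eyes.get_calibration(n) for n in("top","side")}
def K(c): return np.array([[c["fx"],0,c["cx"]],[0,c["fy"],c["cy"]],[0,0,1]])
P={n:K(c)@np.c_[c["R"],c["t"]] for n,c in C.items()}
def tri(a,b):
    X=cv2.triangulatePoints(P["top"],P["side"],np.array(a,float).reshape(2,1),np.array(b,float).reshape(2,1)).ravel();return X[:3]/X[3]
def cast(n,uv,z):
    c=C[n];o=-c["R"].T@c["t"];d=c["R"].T@np.linalg.solve(K(c),[*uv,1]);return o+d*(z-o[2])/d[2]
def proj(n,X):
    p=P[n]@[*X,1];return p[:2]/p[2]
E
python3 - <<'E'
from h import *
for k,a,b in(("knobtop",(439.4,222.6),(366.6,179.6)),("blocktop",(436,245),(383,185.2)),("bar",(423.8,286.6),(411,214.4)),("plate",(422.6,293),(415.8,218))):
    X=tri(a,b);print(k,X,proj("top",X)-a,proj("side",X)-b)
for n,lo,sl in(("top",150,(150,350,330,520)),("side",125,(160,310,295,480))):
    im=cv2.imread(f"pics/{n}0.png");h=cv2.cvtColor(im,cv2.COLOR_BGR2HSV)
    m=np.zeros(h.shape[:2],np.uint8);a,b,c,d=sl;m[a:b,c:d]=cv2.inRange(h,(100,120,lo),(125,255,255))[a:b,c:d]
    m=cv2.morphologyEx(m,cv2.MORPH_OPEN,np.ones((3,3)))
    pts=cv2.convexHull(cv2.findNonZero(m))[:,0]
    if n=="side": print(cv2.approxPolyDP(pts,5,True)[:,0])
    W=np.array([cast(n,p,.12)[:2] for p in pts],np.float32)
    print(n,cv2.minAreaRect(W))
E
```

```text
knobtop [ 0.5803 -0.1916  0.1632] [0.0822 0.1936] [-0.1858 -0.0311]
blocktop [ 0.5389 -0.189   0.1622] [0.1003 0.2515] [-0.2437 -0.0367]
bar [ 0.4682 -0.1822  0.1206] [0.1218 0.3452] [-0.3492 -0.0418]
plate [ 0.4569 -0.1818  0.1163] [0.1    0.2892] [-0.2941 -0.0337]
top ((0.53351891040802, -0.1860215663909912), (0.18714210391044617, 0.25715646147727966), 84.79692840576172)
[[474 199]
 [412 245]
 [295 309]
 [311 202]
 [359 180]]
side ((0.5371175408363342, -0.08507800102233887), (0.5020110011100769, 0.2570648789405823), 84.8653335571289)
```

```bash
cat >> h.py <<'E'
yaw=-0.089; O=np.array([.5335,-.187,.12])   # box axes at lid level
B=Rn.from_euler("z",yaw); D=B*Rn.from_matrix(np.diag([1.,-1,-1]))
def w(x,y,z): return O+B.apply([x,y,z])
def swing(th,tool,up=0.0):   # hasp angle th, tool pitch; up: TCP shift along the block
    p=np.array([-65,0,3.5])/1e3+Rn.from_euler("y",-th).apply([.070,0,.030+up])
    return w(*p),(B*Rn.from_euler("y",-tool)*Rn.from_matrix(np.diag([1.,-1,-1]))).as_rotvec()
E
python3 - <<'E'
from h import *
print(bot.solve_ik(w(.0465,0,.12),D.as_rotvec()))
for x in(.0465,.076): print(x,bot.solve_ik(w(x,0,.035),D.as_rotvec()))
for th in(0,.5,1,1.3,1.5):
    for f in(1,.75,.5,.25): 
        q=bot.solve_ik(*swing(th,th*f));print(th,f,q)
E
```

```text
[-0.4393  0.4452 -0.0404  1.0852  0.      2.7913]
0.0465 [-0.4393  0.5107 -0.1623  0.8978  0.      2.7913]
0.076 [-0.4233  0.5607 -0.0757  0.9344  0.      2.8073]
0 1 [-0.4644  0.4436 -0.2789  0.8482  0.      2.7662]
0 0.75 [-0.4644  0.4436 -0.2789  0.8482  0.      2.7662]
0 0.5 [-0.4644  0.4436 -0.2789  0.8482  0.      2.7662]
0 0.25 [-0.4644  0.4436 -0.2789  0.8482  0.      2.7662]
0.5 1 [-0.6054  0.1215 -0.7945  0.2112  0.239   2.6793]
0.5 0.75 [-0.5693  0.1666 -0.6739  0.3943  0.17    2.6902]
0.5 0.5 [-0.5362  0.2262 -0.5514  0.567   0.1072  2.7065]
0.5 0.25 [-0.5065  0.2968 -0.4268  0.7328  0.0506  2.727 ]
1 1 [-0.8412  0.1231 -1.2938 -0.6956  0.6125  2.6735]
1 0.75 [-0.744   0.0007 -1.0668 -0.133   0.4282  2.6296]
1 0.5 [-0.6502  0.0382 -0.8372  0.2622  0.258   2.6374]
1 0.25 [-0.5699  0.1503 -0.6033  0.5945  0.1147  2.6735]
1.3 1 None
1.3 0.75 None
1.3 0.5 [-0.7459 -0.0387 -1.0118  0.0559  0.3785  2.5911]
1.3 0.25 [-0.6198  0.0716 -0.7178  0.4986  0.1623  2.634 ]
1.5 1 None
1.5 0.75 None
1.5 0.5 [-0.8224 -0.0608 -1.1286 -0.1024  0.4738  2.5587]
1.5 0.25 [-0.6578  0.0266 -0.7961  0.4279  0.1986  2.6049]
```

```bash
python3 - <<'E'
from h import *
bot.move_pose(w(.0465,0,.12),D.as_rotvec())
bot.command_gripper(.05)
bot.move_straight(w(.0465,0,.036),.08)
s=sense();print(s["time_s"],s["ee_pos"],s["ft_force"])
cv2.imwrite("pics/side1.png",np.vstack([cv2.resize(eyes.read_camera(n)[y:y+100,x:x+200],None,fx=3,fy=3) for n,x,y in(("side",300,130),("top",350,180))]))
E
```

```text
3.7583 [ 0.5802 -0.1914  0.1566] [ 0.4628  0.7191 -0.0194]
```

View pics/side1.png

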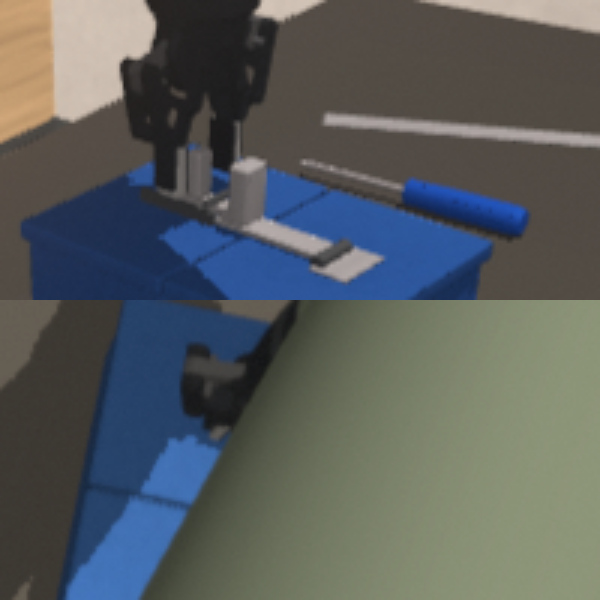

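The side view shows the fingers straddling the knob (crop (197,170)), and there is no contact force. I'll grip the knob and slide the tab.

```bash
python3 - <<'E'
from h import *
bot.command_gripper(.0)
s=sense();print(s["time_s"],s["grip_width"],s["gripper_force"],s["ft_force"])
f0=s["ft_force"]
if .013<s["grip_width"]<.019:
    for d in (.012,.022,.025,.026,.027,.028,.029):
        bot.move_straight(w(.0465+d,0,.036),.04)
        s=sense();f=B.inv().apply(s["ft_force"]-f0);print(d,B.inv().apply(s["ee_pos"]-O)[0],f,s["grip_width"])
        if f[0]<-14: break
E
```

```text
4.2583 0.014888775057076347 59.26573097705841 [-0.1497  5.4275  4.1289]
0.012 0.058895771919241675 [ 0.5106 -0.3146 -0.2671] 0.014815096289925948
0.022 0.0688885187310196 [ 1.4908 -0.0412 -0.0765] 0.014856220387739627
0.025 0.07160063863360114 [-0.3203  0.3187  1.1944] 0.014786765613259796
0.026 0.07230584191162949 [-0.8937 -1.2797  1.7308] 0.014834073987819985
0.027 0.073201462461242 [-0.3725 -0.8125  0.9775] 0.014752925918831556
0.028 0.07332312102216106 [-4.8648 -0.4979  2.4194] 0.015005999224288092
0.029 0.07341211067182814 [-6.6561 -0.8471  4.7615] 0.015051851352906315
```

The tab hit its end stop after about 27 mm of travel. I'll release it, rise, and check before gripping the block.

```bash
python3 - <<'E'
from h import *
bot.move_straight(w(.0735,0,.036),.05)
bot.command_gripper(.05)
bot.move_straight(w(.0735,0,.11),.12)
bot.move_straight(w(.005,0,.11),.15)
bot.move_straight(w(.005,0,.040),.08)
s=sense();print(s["time_s"],s["ee_pos"],s["ft_force"],s["grip_width"])
cv2.imwrite("pics/side2.png",cv2.resize(eyes.read_camera("side")[130:240,300:460],None,fx=4,fy=4))
E
```

```text
9.4417 [ 0.5389 -0.1876  0.1605] [ 0.4772 -0.1251 -0.001 ] 0.04987622101059021
```

View pics/side2.png

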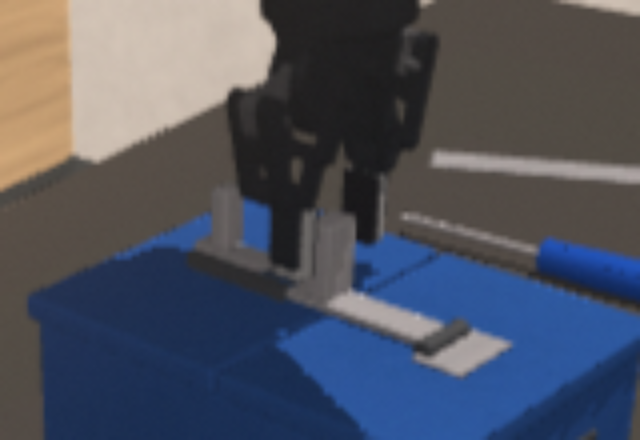

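The knob has moved clearly away from the block (crop (225,200)), and the fingers straddle the block (mid (325,228)). Next I'll grip it and swing with a force check.

```bash
python3 - <<'E'
from h import *
print("knob top pred released/locked",proj("side",w(.0733,0,.0465)),proj("side",w(.0465,0,.0465)),"seen ~(356,177.5)")
bot.command_gripper(0)
s=sense();print(s["time_s"],s["grip_width"],s["ft_force"]);f0=s["ft_force"]
if .02<s["grip_width"]<.028:
    for th in np.r_[.05,.1,np.arange(.2,1.51,.1),1.52]:
        p,o=swing(th,.5*th,.0065)
        bot.move_straight(p,.06,o)
        s=sense();f=B.inv().apply(s["ft_force"]-f0);print(round(th,2),f,s["ee_pos"]-p,round(s["grip_width"],4))
        if np.linalg.norm(f)>25: print("stop");break
print(s["time_s"])
cv2.imwrite("pics/side3.png",cv2.resize(eyes.read_camera("side")[110:240,300:480],None,fx=4,fy=4))
E
```

```text
knob top pred released/locked [356.5632 174.952 ] [366.5129 178.2035] seen ~(356,177.5)
9.8417 0.022735056688610287 [0.0146 5.5766 4.8219]
0.05 [ 2.6617 -0.0545 -7.3826] [0.001  0.0017 0.0003] 0.0232
0.1 [ 4.5989 -0.2327 -8.2606] [0.0011 0.0018 0.0001] 0.0224
0.2 [ 4.0932 -0.7641 -9.4944] [0.001  0.0017 0.0003] 0.0228
0.3 [ 4.5276 -0.6842 -7.662 ] [0.0008 0.0018 0.0003] 0.0227
0.4 [ 3.707   0.0236 -8.1599] [0.0007 0.0018 0.0004] 0.0227
0.5 [ 3.7346  0.039  -8.388 ] [0.0008 0.0018 0.0004] 0.0233
0.6 [ 3.6254  0.4067 -6.3028] [0.0008 0.0018 0.0006] 0.0229
0.7 [ 4.4478  0.5731 -8.5024] [0.0009 0.0018 0.0007] 0.0225
0.8 [ 3.701   0.5745 -6.6171] [0.0009 0.0018 0.0008] 0.023
0.9 [ 5.8182  0.9807 -7.173 ] [0.0011 0.0017 0.0009] 0.0229
1.0 [ 6.4121  0.9263 -6.125 ] [0.0013 0.0018 0.0012] 0.0229
1.1 [ 4.6474  0.8511 -4.3481] [0.0013 0.0017 0.0013] 0.0228
1.2 [ 4.6684  2.2292 -2.9026] [0.0015 0.0017 0.0016] 0.0229
1.3 [ 3.7054  2.4548 -1.0651] [0.0017 0.0017 0.0019] 0.0231
1.4 [3.604  2.7077 1.733 ] [0.002  0.0017 0.0024] 0.023
1.5 [1.3268 2.4613 4.4339] [0.0021 0.0016 0.0026] 0.0226
1.52 [3.1305 2.7233 3.4459] [0.0024 0.0016 0.0028] 0.023
14.5583
```

View pics/side3.png

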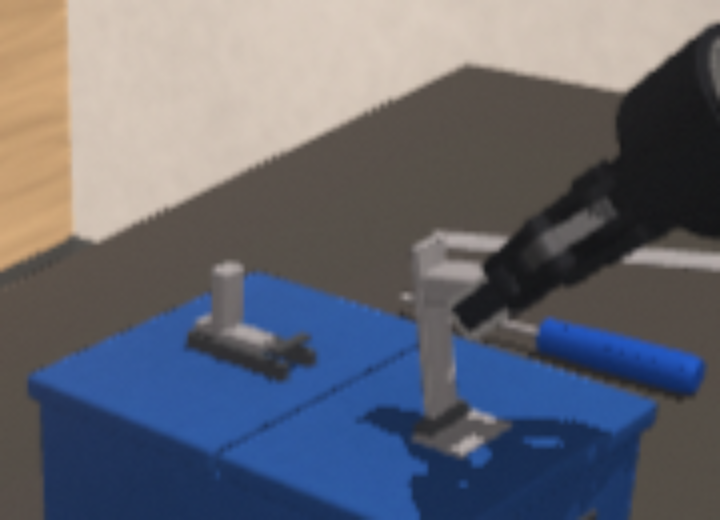

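The hasp stands upright at crop (435,330), with the tab still back at (228,300). Now I'll release and retreat.

```bash
python3 - <<'E'
from h import *
bot.command_gripper(.06)
s=sense();p=s["ee_pos"];z=Rn.from_rotvec(s["tool_rot"]).apply([0,0,1])
for d in(-.09*z,np.array([-.03,0,.09]),np.array([0,0,.1])):
    try: bot.move_straight(p+d,.12);print("moved",d);break
    except bot.Unreachable: pass
bot.movej([-1.2,.1,-.4,1.0,0,1.437])
bot.hold(.5)
s=sense();print(s["time_s"],s["ee_pos"],s["ft_force"])
a=eyes.read_camera("side")[110:240,300:480];b=eyes.read_camera("top")[180:310,370:490]
cv2.imwrite("pics/end.png",cv2.resize(np.hstack([a,b]),None,fx=2.6,fy=2.6,interpolation=cv2.INTER_CUBIC))
E
```

```text
moved [-0.0617  0.0055  0.0653]
17.5083 [ 0.2363 -0.4044  0.2831] [ 0.0172  0.4457 -0.3132]
```

View pics/end.png

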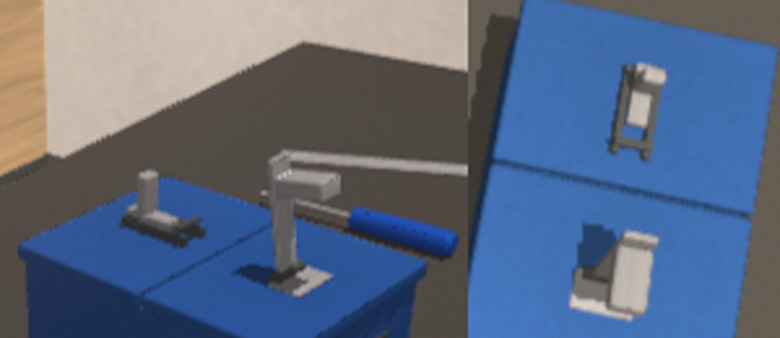

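The hasp stands upright by itself (side crop (285,220)), the tab is fully back (148,200), and the arm is clear.

```bash
python3 -c "
from rig import job
print(job.close_job())"
```

```text
the job is handed in; nothing more can be done
None
```

The larger toolbox is unlatched and the job handed in: the tab was slid back to its end stop, then the hasp was swung to about 1.5 rad and left standing by itself, at 17.5 s on the robot's clock and with the smaller toolbox untouched.

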